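# Switch off the charger's socket

## Task

The phone has come off charge. On the socket unit on the worktop, switch off only the socket that the white charger cube is plugged into, by pressing the raised, near end of the paddle in front of it with a fingertip until it tips over. Leave the night light's socket switched on.

Things in the scene. Friction and masses are not known exactly. Their poses are not given: they have to be found in the camera images.
- socket_unit: Grey and aluminium socket unit fixed to the worktop, 150 (x) x 180 (y) x 40 mm high. Origin: centre of its underside; +x away from the robot, +y left, z up. Sockets at (40, 45) and (40, -45) mm: one holds the charger, the other the night light (orange dome, 44 mm across, 29 tall). In front of each a white rocker paddle, hinged along y at (-35, 45, 40) and (-35, -45, 40) mm.
- charger: White charger cube, 38 (x) x 30 (y) x 31 mm tall, two black slots on top, plugged fast into the left or the right socket of the unit. Origin: centre of its underside, 40 mm above the worktop, on the middle of its socket; axes as the unit's.
- paddle_left (a joint): Left paddle (y = +45 mm), 56 (x) x 30 (y) x 12 mm, hinged at mid-length. 0 = ON, as it starts: half by the socket (red bar) down, plain near end up, 11 mm above the unit's top. 0.4 rad = OFF: near end down, level with the unit's top. Over-centre: pressed on the near half 17 mm from the hinge it takes 2 to 3 N; past 0.2 rad it snaps over and stays.
- paddle_right (a joint): Right paddle (y = -45 mm of the unit), built like the left one: 0 = ON, as it starts, 0.4 rad = OFF. Mug, lemon and teaspoon lie round the unit, lower than 60 mm.
Things that resemble listed ones, but are neither listed nor needed, are in the scene too. Leave any turquoise look-alike of the socket_unit alone.

How it is judged (in metres and radians):
At the end, for the whole second after the job is handed in: The paddle in front of the charger cube is OFF (its joint over 0.32 rad) and the paddle in front of the night light is still ON (its joint under 0.08 rad) (((y of charger in the frame of socket_unit above 0 m and value of joint paddle_left above 0.32 rad and value of joint paddle_right below 0.08 rad) or (y of charger in the frame of socket_unit below 0 m and value of joint paddle_right above 0.32 rad and value of joint paddle_left below 0.08 rad))); the robot touches nothing.
It fails at once if the night light's socket is switched off, even for a moment (its paddle goes past the middle, 0.2 rad) ((y of charger in the frame of socket_unit above 0 m and value of joint paddle_right above 0.2 rad) or (y of charger in the frame of socket_unit below 0 m and value of joint paddle_left above 0.2 rad)).
It also fails if it takes over 29 s, if anything falls off the work surface, if the arm or the gripper's body presses on something with over 40 N, if the wrist force passes 120 N, or if a joint passes its speed limit or range.

## Robot

A 6-joint arm with a two-finger parallel gripper is mounted at the origin on a cart in front of the work surface, level with it; the furniture and walls round the work are solid. World frame = base frame: x ahead of the robot, y to its left, z up, the work surface at z = 0. Lengths are in m, angles in degrees, forces in N, time in s.
With the tool pointing down it reaches from about 0.4 to 0.825 m from the base axis. Payload 7 kg.
Tool frame: the origin (TCP) lies midway between the tips of the shut fingers; the grasp point (between the pads) lies 19 mm behind it; z points along the fingers, y is the line along which they close (so a half turn about z gives the same grasp; the last joint's range is limited). The gripper opens to 88 mm and grips with 3 to 60 N. Pads are 19 mm wide; open, the fingers measure 130 mm over their backs; the gripper's body (78 mm by 193 mm) begins 47 mm behind the grasp point.
Start: joints at [81.939, 20.546, 0.682, 0, -70.136, -16.507], TCP at [0.281, 0.614, 0.227] pointing down, gripper open.
Joint ranges: [-176.03, 176.03], [-82.01, 121.73], [-58.28, 71.71], [-173.87, 95.51], [-174.79, -0.11], [-173.66, 173.66]. Speed limits (degrees/s): [136.94, 136.94, 172.46, 180, 180, 180].

## Interface

Orientations are given as [roll, pitch, yaw] about the fixed x, y, z axes, in that order (R = Rz(yaw) Ry(pitch) Rx(roll)).
In Python, from plant import r gives the robot as it stands.
- The arm moves only by the tool carry_out, never from a script. Its argument "deltas" is a list of rows, each a list of 3 entries, a list of its own where there are three numbers: the opening, from 0 (shut) to 1 (fully open), then the shift along the tool's x, y, z in mm, then the turn, a rotation vector about the tool's x, y, z in rad. In form: [[gripper, [tx, ty, tz], [rx, ry, rz]], ...]. A call has 1 to 12 rows; each row is the pose to reach, as a shift and turn from the pose commanded when the call began, along the tool's axes at that moment; what a row does not reach only later rows make up. A row lasts 1/10 s, in which the tool goes at most 50 mm and 8.59 degrees, less where a joint would pass 70% of its speed; a pose out of reach is approached as far as the arm can. A call with a gripper value outside its range is refused whole. The fingers move at their own pace and stop on an object; "squeeze" is the grip in N (left out, the last holds). Time passes only in rows, so rows that repeat a pose let the fingers close. It gives the time, the measured TCP pose, the force, the opening and the grip force at its end, in the units of the state.
- r.get_state(): the state, without advancing time (a new reading comes with each control period).
- r.capture(name): name is "scene" or "side" or "wrist"; returns (picture, depth): 400x640x3 uint8, red, green, blue; 400x640 float32, m along the optical axis (not along the pixel's ray), 0 where there is no reading.
- r.get_calibration(name): a dict with "fov_y" (degrees; the focal length in pixels is half the picture's height over the tangent of half this angle, whatever the lens; pixels are square), "cx", "cy" (the principal point, pixels), "distortion" ([k1, k2, p1, p2, k3] as OpenCV has them; the pictures are not rectified), "view" (4x4, takes a point from world to camera coordinates). Camera axes: x right, y down, z forward; pixel columns grow to the right and rows downward; lengths in m; the calibration is good to about 2 mm. A picture is of the moment at which its call begins: read the wrist's pose just before it. get_calibration takes no time and is no camera call; for the wrist camera it gives the pose at the moment of the call.
- r.close_job(): hands the job in; it is judged then, once.
The state is a dict: "time_s": time; "joints": joint angles; "qd": joint speeds; "joint_torque": joint torques, N m; "tcp_pos": TCP position; "eef_rot": TCP orientation; "contact_force": force on the tool from outside, world axes, zero at the start; "moment": the same for the moment, N m; "gripper_width": finger opening in m; "gripper_force": force on a finger pad.
Only numpy, scipy, OpenCV 4.12 (cv2) and the standard library are available. Lean on these libraries where they do the work, as an engineer would, in place of code of your own. Each camera call takes 0.05 s, during which the arm holds its last target. There are 200 camera calls.

## Working session

There is one attempt and no reset: what is moved stays moved. The work goes in short steps, Python scripts to look and compute and a tool call to move; the robot and the scene stay as the last step left them, time stands still between calls to the robot, and variables do not carry over. Pictures are saved under pics/ and viewed, at most 10 in all, crops included, and the job is handed in when it is done.

Besides the shell and the picture viewer there is one more tool, called after ">>>" in YAML: its name, and indented under it one key for each argument. carry_out: Moves the arm, as the interface text tells. Its arguments: {"type":"object","properties":{"deltas":{"type":"array"},"squeeze":{"type":"number"}},"required":["deltas"]}

```bash
ls; mkdir -p pics
python3 - <<'E'
from plant import r
import cv2,numpy as np
for n in ("scene","side"):
    p,d=r.capture(n); cv2.imwrite(f"pics/{n}0.png",p[:,:,::-1]); np.savez(f"{n}0.npz",p=p,d=d)
    c=r.get_calibration(n); print(n,c)
s=r.get_state(); print(s['time_s'],s['tcp_pos'],s['eef_rot'],s['gripper_width'])
E
```

```text
pics
scene {'fov_y': 48.947699037129084, 'cx': 319.78430198520437, 'cy': 202.17728684467716, 'distortion': array([-0.08786821,  0.        ,  0.        ,  0.        ,  0.        ]), 'view': array([[ 0.86071687, -0.50906452,  0.00444924, -0.41297264],
       [-0.37780239, -0.64459042, -0.66465671,  0.27312847],
       [ 0.34122109,  0.57040031, -0.74713564,  0.76129643],
       [ 0.        ,  0.        ,  0.        ,  1.        ]])}
side {'fov_y': 44.9421289624312, 'cx': 311.3288274046893, 'cy': 203.68500307748872, 'distortion': array([-0.14755955,  0.        ,  0.        ,  0.        ,  0.        ]), 'view': array([[ 0.98573021, -0.16806452,  0.00950129, -0.50633971],
       [-0.10503781, -0.65821075, -0.74547009,  0.12607375],
       [ 0.13154092,  0.7338344 , -0.66647135,  1.18969582],
       [ 0.        ,  0.        ,  0.        ,  1.        ]])}
0.1 [0.28047405 0.6134556  0.22570232] [ 1.79912134e+02 -6.79667568e-03 -2.45754443e+01] 0.08760214668131155
```

View pics/scene0.png

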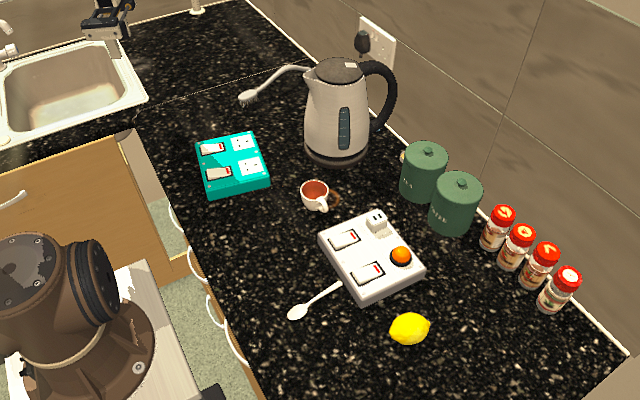

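View pics/side0.png

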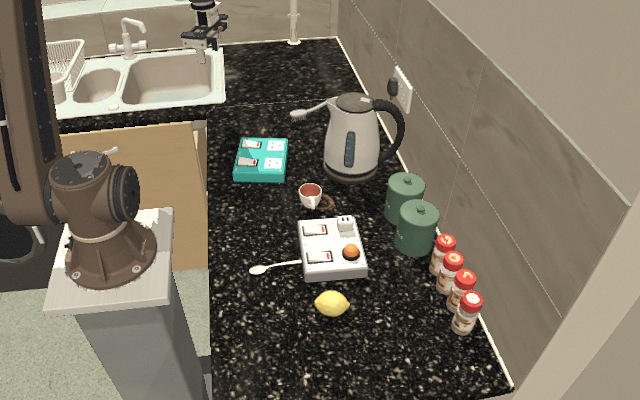

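The scene view shows the grey unit around px (370,258), with the charger cube on its left socket (376,222) and the night light on the right (400,257). The left paddle is at (344,238) and the right one at (367,272). The side view agrees: charger (345,225), left paddle (314,230). Next I'll measure the unit's pose.

```bash
cat > h.py <<'E'
import numpy as np,cv2
def K(c):
    f=200/np.tan(np.radians(c['fov_y']/2)); return np.array([[f,0,c['cx']],[0,f,c['cy']],[0,0,1.]])
def rays(c,px):
    u=cv2.undistortPoints(np.float64(px).reshape(-1,1,2),K(c),c['distortion'],None,None)[:,0]
    V=c['view'];R=V[:3,:3];return -R.T@V[:3,3], np.c_[u,np.ones(len(u))]@R
def cloud(c,d):
    v,u=np.mgrid[:400,:640]; o,D=rays(c,np.c_[u.ravel(),v.ravel()])
    return (o+D*d.reshape(-1,1)).reshape(400,640,3)
def onplane(c,px,z):
    o,D=rays(c,px); return o+D*((z-o[2])/D[:,2])[:,None]
E
python3 - <<'E'
from plant import r
from h import *
for n,(u0,u1,v0,v1),seed in (("scene",(300,440,195,315),(367,255)),("side",(285,375,205,290),(330,240))):
    z=np.load(n+"0.npz");c=r.get_calibration(n);W=cloud(c,z['d'])
    m=np.zeros((400,640),np.uint8);m[v0:v1,u0:u1]=1
    t=((m>0)&(z['d']>0)&(W[...,2]>.032)&(W[...,2]<.047)).astype(np.uint8)
    t=cv2.morphologyEx(t,cv2.MORPH_OPEN,np.ones((3,3)))
    k,l,st,ce=cv2.connectedComponentsWithStats(t);b=1+st[1:,4].argmax();P=W[l==b]
    print(n,len(P),'zmed',np.median(P[:,2]),cv2.minAreaRect((P[:,:2]*1000).astype(np.float32)))
    cs,_=cv2.findContours((l==b).astype(np.uint8),0,2)
    box=cv2.approxPolyDP(cv2.convexHull(cs[0]),6,True)[:,0];print(box.tolist())
    print(onplane(c,box,.04).round(3).tolist())
    hs=cv2.cvtColor(z['p'],cv2.COLOR_RGB2HSV)
    red=(m>0)&(hs[...,1]>130)&((hs[...,0]<6)|(hs[...,0]>172))&(hs[...,2]>90)
    k,l,st,ce=cv2.connectedComponentsWithStats(red.astype(np.uint8))
    for i in range(1,k):
        if st[i,4]>4: print('red',st[i,4],ce[i].round(1),onplane(c,[ce[i]],.041).round(4)[0])
    hi=(m>0)&(W[...,2]>.062)&(W[...,2]<.08);k,l,st,ce=cv2.connectedComponentsWithStats(hi.astype(np.uint8))
    for i in range(1,k):
        if st[i,4]>15: print('hi',st[i,4],ce[i].round(1),np.median(W[l==i],0).round(4))
    p=z['p'][v0:v1,u0:u1,::-1];cv2.imwrite(f'pics/{n}crop.png',cv2.resize(p,None,fx=5,fy=5)[:600,:800])
E
```

```text
scene 4493 zmed 0.039873632371211665 ((546.3182373046875, -83.56322479248047), (181.4928436279297, 151.06703186035156), 87.18812561035156)
[[367, 213], [389, 223], [425, 271], [361, 301], [318, 233]]
[[0.595, -0.002, 0.04], [0.619, -0.048, 0.04], [0.608, -0.179, 0.04], [0.466, -0.169, 0.04], [0.478, 0.005, 0.04]]
red 10 [353.  235.7] [ 0.5355 -0.038   0.041 ]
red 12 [376.6 268.8] [ 0.5305 -0.1276  0.041 ]
hi 56 [435.9 203.7] [ 0.7153 -0.0753  0.07  ]
hi 245 [376.3 218.8] [ 0.5859 -0.0441  0.07  ]
hi 148 [401.9 251.5] [ 0.5828 -0.1329  0.0666]
side 2649 zmed 0.040381097455758685 ((548.1304931640625, -84.0250473022461), (181.940185546875, 150.46112060546875), 87.14061737060547)
[[355, 218], [367, 269], [305, 274], [298, 221]]
[[0.625, -0.009, 0.04], [0.613, -0.181, 0.04], [0.469, -0.172, 0.04], [0.479, 0.003, 0.04]]
red 7 [322.4 229.1] [ 0.5351 -0.0368  0.041 ]
red 9 [327.4 255.7] [ 0.5304 -0.126   0.041 ]
hi 158 [344.7 220.4] [ 0.5882 -0.0443  0.0705]
hi 92 [351.5 248. ] [ 0.5848 -0.1344  0.0668]
```

View pics/scenecrop.png

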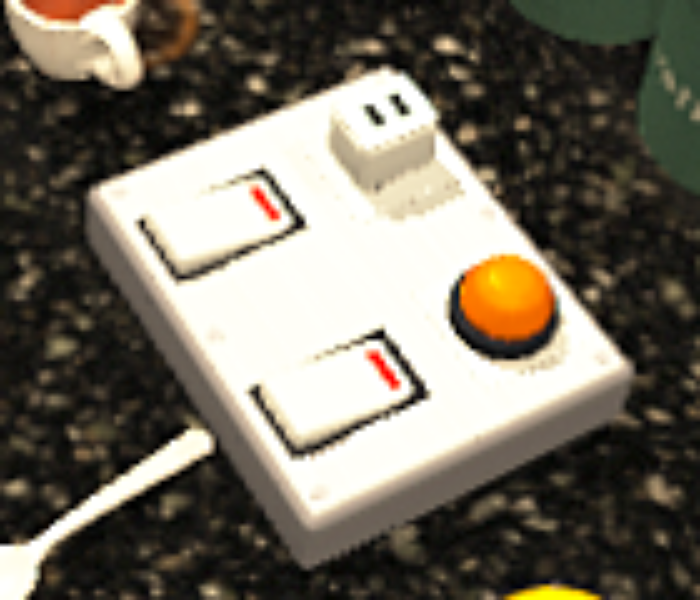

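The crop shows the charger with its black slots at crop (388,105), behind the left paddle (220,225). The right paddle is at (340,390), in front of the orange dome. Both red bars are down, so both paddles are ON. Before moving, I'll check kettle clearance on the path and work out the shifts.

Run:
```python
from plant import r
from h import *
from scipy.spatial.transform import Rotation as Ro
for n in ("scene","side"):
    z=np.load(n+"0.npz");c=r.get_calibration(n);W=cloud(c,z['d']);m=(z['d']>0)&(W[...,2]>.09)&(W[...,0]>.36)&(W[...,0]<.75)&(W[...,1]>-.2)&(W[...,1]<.5)
    P=W[m]
    for y in np.arange(-.2,.5,.1):
        q=P[(P[:,1]>=y)&(P[:,1]<y+.1)]
        if len(q)>10: print(n,round(y,1),len(q),'xmin',np.percentile(q[:,0],2).round(3),'zmax',q[:,2].max().round(3))
s=r.get_state();R=Ro.from_euler('xyz',s['eef_rot'],degrees=True)
yaw=-2.87;a=np.radians(yaw);X=np.array([np.cos(a),np.sin(a)]);Y=np.array([-X[1],X[0]])
C=np.array([.5473,-.0838]);t=C-.053*X+.045*Y;print('target',t,'red',C-.014*X+.045*Y)
T=Ro.from_euler('xyz',[180,0,yaw],degrees=True)
for w in ([.36,.25,.2],[*t,.12]): print((R.inv().apply(np.array(w)-s['tcp_pos'])*1000).round(1))
print((R.inv()*T).as_rotvec().round(4))
```

```text
scene -0.2 337 xmin 0.716 zmax 0.119
scene -0.1 620 xmin 0.712 zmax 0.119
scene 0.0 418 xmin 0.716 zmax 0.119
scene 0.1 1915 xmin 0.619 zmax 0.23
scene 0.2 2899 xmin 0.597 zmax 0.24
scene 0.3 18 xmin 0.644 zmax 0.229
side -0.2 227 xmin 0.717 zmax 0.118
side -0.1 366 xmin 0.713 zmax 0.12
side 0.0 228 xmin 0.718 zmax 0.12
side 0.1 1470 xmin 0.623 zmax 0.233
side 0.2 1706 xmin 0.6 zmax 0.242
target [ 0.49661963 -0.03620273] red [ 0.53557071 -0.03815546]
[223.5 297.4  26.2]
[466.7 500.8 106.5]
[ 1.500e-03  2.000e-04 -3.788e-01]
```

>>> carry_out:
  deltas:
    - [0,[467,501,50],[0,0,-0.379]]
    - [0,[467,501,50],[0,0,-0.379]]
    - [0,[467,501,50],[0,0,-0.379]]
    - [0,[467,501,50],[0,0,-0.379]]
    - [0,[467,501,50],[0,0,-0.379]]
    - [0,[467,501,50],[0,0,-0.379]]
    - [0,[467,501,50],[0,0,-0.379]]
    - [0,[467,501,50],[0,0,-0.379]]
    - [0,[467,501,50],[0,0,-0.379]]
    - [0,[467,501,50],[0,0,-0.379]]
    - [0,[467,501,50],[0,0,-0.379]]
    - [0,[467,501,50],[0,0,-0.379]]

```text
time_s: 1.3
tcp_pos: [0.4698, 0.0441, 0.1829]
eef_rot: [-180.0, -0.0, -2.8]
contact_force: [1.6, 1.3, 0.5]
gripper_width: 0.0012
gripper_force: 0.0
```

>>> carry_out:
  deltas:
    - [0,[30,79,40],[0,0,0]]
    - [0,[30,79,40],[0,0,0]]
    - [0,[30,79,40],[0,0,0]]
    - [0,[30,79,40],[0,0,0]]
    - [0,[30,79,40],[0,0,0]]
    - [0,[30,79,40],[0,0,0]]

```text
time_s: 1.9
tcp_pos: [0.496, -0.0332, 0.1435]
eef_rot: [-180.0, -0.1, -2.8]
contact_force: [-0.0, 0.6, 0.2]
gripper_width: 0.0003
gripper_force: 0.0
```

Run:
```python
from plant import r
from h import *
from scipy.spatial.transform import Rotation as Ro
c=r.get_calibration('wrist');s=r.get_state();p,d=r.capture('wrist');cv2.imwrite('pics/w1.png',p[:,:,::-1])
R=Ro.from_euler('xyz',s['eef_rot'],degrees=True)
print(s['time_s'],s['tcp_pos'],s['eef_rot'],s['contact_force'])
print('to target z.05',(R.inv().apply(np.array([.4966,-.0362,.05])-s['tcp_pos'])*1000).round(1))
hs=cv2.cvtColor(p,cv2.COLOR_RGB2HSV)
red=(hs[...,1]>130)&((hs[...,0]<6)|(hs[...,0]>172))&(hs[...,2]>90)
k,l,st,ce=cv2.connectedComponentsWithStats(red.astype(np.uint8))
for i in range(1,k):
    if st[i,4]>20: print('red',st[i,4],ce[i].round(1),onplane(c,[ce[i]],.041).round(4)[0])
```

```text
1.9 [ 0.49600581 -0.03321498  0.14350503] [-1.79976423e+02 -6.41554893e-02 -2.75792156e+00] [-0.04539636  0.56278186  0.17135868]
to target z.05 [ 0.6  3.  93.5]
red 129 [322.4 146.5] [ 0.5363 -0.0372  0.041 ]
red 133 [424.2 147.5] [ 0.5313 -0.1274  0.041 ]
red 336 [144.7 178.4] [0.5155 0.1269 0.041 ]
```

View pics/w1.png

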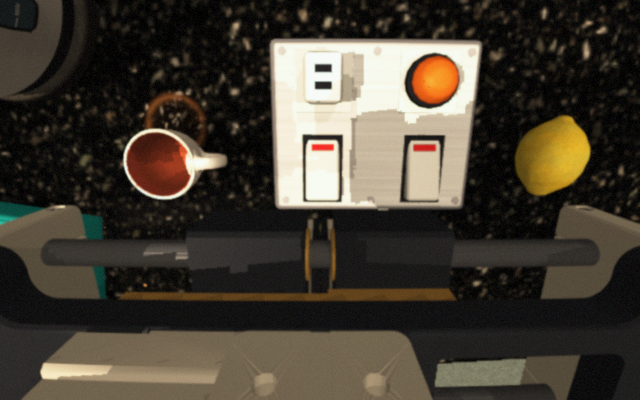

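The wrist view shows the charger at (323,77) directly behind the left paddle (322,170), and the shut fingers at column 320 are in line with it. The red bar measures to within 1 mm of the earlier value. I'll descend to just above the paddle.

>>> carry_out:
  deltas:
    - [0,[0,2,40],[0,0,0]]
    - [0,[0,2,80],[0,0,0]]
    - [0,[0,2,88],[0,0,0]]
    - [0,[0,2,88],[0,0,0]]
    - [0,[0,2,88],[0,0,0]]

```text
time_s: 2.45
tcp_pos: [0.4969, -0.0356, 0.0564]
eef_rot: [-180.0, -0.1, -2.8]
contact_force: [0.5, 0.0, 1.1]
gripper_width: 0.0006
gripper_force: 0.0
```

>>> carry_out:
  deltas:
    - [0,[0,0,3],[0,0,0]]
    - [0,[0,0,5],[0,0,0]]
    - [0,[0,0,7],[0,0,0]]
    - [0,[0,0,9],[0,0,0]]
    - [0,[0,0,11],[0,0,0]]
    - [0,[0,0,12],[0,0,0]]
    - [0,[0,0,12],[0,0,0]]
    - [0,[0,0,12],[0,0,0]]

```text
time_s: 3.25
tcp_pos: [0.4959, -0.0364, 0.0436]
eef_rot: [180.0, -0.0, -2.8]
contact_force: [-4.4, 0.2, 11.7]
gripper_width: 0.0005
gripper_force: 6.3
```

The reading is 11.7 N, well above the 2–3 N switching force, so the paddle is probably at its OFF stop. I'll lift off and look.

>>> carry_out:
  deltas:
    - [0,[0,0,-20],[0,0,0]]
    - [0,[0,0,-60],[0,0,0]]
    - [0,[0,0,-100],[0,0,0]]
    - [0,[0,0,-100],[0,0,0]]
    - [0,[0,0,-100],[0,0,0]]
    - [0,[0,0,-100],[0,0,0]]

```text
time_s: 3.85
tcp_pos: [0.495, -0.0364, 0.142]
eef_rot: [180.0, 0.1, -2.9]
contact_force: [-0.9, -0.5, -0.8]
gripper_width: 0.0002
gripper_force: 0.0
```

Run:
```python
from plant import r
from h import *
im=[]
c=r.get_calibration('wrist');s=r.get_state();p,d=r.capture('wrist');W=cloud(c,d)
print(s['time_s'],s['tcp_pos'],s['contact_force'])
a=np.radians(-2.87);X=np.array([np.cos(a),np.sin(a)]);Y=np.array([-X[1],X[0]])
L=W[...,:2]-[.5473,-.0838];lx=L@X;ly=L@Y
for nm,y in(('left',.045),('right',-.045)):
    for x0 in(-.055,-.045,-.025,-.015):
        m=(d>0)&(abs(ly-y)<.01)&(abs(lx-x0)<.004);print(nm,x0,m.sum(),np.median(W[m][:,2]).round(4) if m.any() else '')
cv2.imwrite('pics/w2.png',p[:,:,::-1])
```

```text
3.85 [ 0.49496406 -0.03644148  0.14201099] [-0.86706854 -0.47663103 -0.76735822]
left -0.055 506 0.1878
left -0.045 645 0.154
left -0.025 8700 0.2483
left -0.015 2081 0.2268
right -0.055 206 0.0504
right -0.045 607 0.2105
right -0.025 1095 0.2226
right -0.015 1885 0.2215
```

View pics/w2.png

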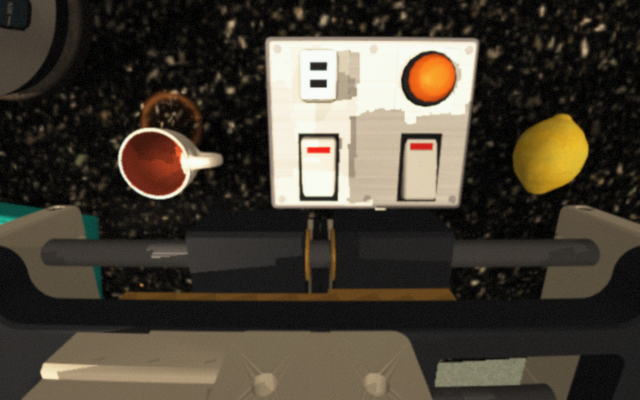

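In the wrist view the left paddle's outline differs: its bar sits lower, at (319,150), against (421,147) on the right. Last time they were level. I'll confirm with heights, leaving out gripper pixels.

Run:
```python
from plant import r
from h import *
a=np.radians(-2.87);X=np.array([np.cos(a),np.sin(a)]);Y=np.array([-X[1],X[0]])
def rep(n,c,d):
    W=cloud(c,d);L=W[...,:2]-[.5473,-.0838];lx=L@X;ly=L@Y
    for nm,y in(('left',.045),('right',-.045)):
        print(n,nm,[(x0,int((m:=(d>0)&(W[...,2]<.06)&(W[...,2]>.03)&(abs(ly-y)<.01)&(abs(lx-x0)<.004)).sum()),(np.median(W[m][:,2])*1000).round(1) if m.any() else 0) for x0 in(-.058,-.05,-.02,-.012)])
c=r.get_calibration('wrist');rep('wrist',c,r.capture('wrist')[1])
for n in('scene','side'):
    c=r.get_calibration(n);rep(n+'0',c,np.load(n+'0.npz')['d']);rep(n,c,r.capture(n)[1])
```

```text
wrist left [(-0.058, 176, np.float64(41.3)), (-0.05, 175, np.float64(42.9)), (-0.02, 214, np.float64(49.3)), (-0.012, 219, np.float64(50.6))]
wrist right [(-0.058, 147, np.float64(50.6)), (-0.05, 207, np.float64(49.5)), (-0.02, 214, np.float64(43.5)), (-0.012, 200, np.float64(42.3))]
scene0 left [(-0.058, 36, np.float64(49.8)), (-0.05, 28, np.float64(48.3)), (-0.02, 29, np.float64(42.8)), (-0.012, 26, np.float64(41.1))]
scene0 right [(-0.058, 41, np.float64(51.1)), (-0.05, 35, np.float64(49.8)), (-0.02, 30, np.float64(43.4)), (-0.012, 33, np.float64(42.2))]
scene left [(-0.058, 34, np.float64(41.1)), (-0.05, 36, np.float64(42.7)), (-0.02, 34, np.float64(49.2)), (-0.012, 27, np.float64(50.0))]
scene right [(-0.058, 42, np.float64(50.8)), (-0.05, 36, np.float64(49.4)), (-0.02, 34, np.float64(43.9)), (-0.012, 32, np.float64(42.4))]
side0 left [(-0.058, 24, np.float64(50.2)), (-0.05, 17, np.float64(50.0)), (-0.02, 17, np.float64(43.9)), (-0.012, 17, np.float64(42.7))]
side0 right [(-0.058, 24, np.float64(49.5)), (-0.05, 24, np.float64(49.8)), (-0.02, 22, np.float64(44.0)), (-0.012, 20, np.float64(41.9))]
side left [(-0.058, 21, np.float64(41.1)), (-0.05, 16, np.float64(43.1)), (-0.02, 17, np.float64(48.7)), (-0.012, 20, np.float64(50.5))]
side right [(-0.058, 25, np.float64(49.6)), (-0.05, 18, np.float64(50.3)), (-0.02, 19, np.float64(43.1)), (-0.012, 22, np.float64(42.1))]
```

The left paddle has tipped fully over, the right one hasn't moved, and the arm is clear of everything.

```bash
python3 -c "
from plant import r
print(r.close_job())"
```

```text
the job is handed in; nothing more can be done
None
```

The charger's socket (left paddle) is switched off and the night light's (right paddle) is still on, confirmed by depth readings from all three cameras; the job was handed in about 4 s into the 29 s limit with the arm clear, and no verdict came back.

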